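Load the slide and open the guarded shutter

ROBOT

A 6-joint arm with a two-finger parallel gripper is mounted at the origin on the work surface. World frame = base frame: x ahead of the robot, y to its left, z up, the work surface at z = 0. Lengths are in m, angles in degrees, forces in N, time in s.
With the tool pointing down it reaches from about 0.3 to 0.75 m from the base axis. Payload 8.5 kg.
Tool frame: the origin (TCP) lies between the finger pads; the fingertips stand 8 mm ahead of it and the grasp point (between the pads) lies 11 mm behind it; y points along the fingers, z is the direction in which the jaws open and shut, and the axes are right-handed (so a half turn about y gives the same grasp; the last joint's range is limited). The gripper opens to 85 mm and grips with 20 to 120 N. Pads are 22 mm wide; open, the fingers measure 114 mm over their backs; the gripper's body (76 mm by 85 mm) begins 54 mm behind the grasp point. The pads swing forward as they close: fully open they stand 13 mm farther back than shut.
Start: joints at [-84.471, 21.807, 74.336, -0, 83.858, -12.336], TCP at [0.169, -0.523, 0.239] pointing down, gripper open.
Joint ranges: [-178.18, 178.18], [-50.72, 133.34], [12.68, 142.11], [-81.47, 261.47], [9.98, 163.14], [-165.26, 165.26]. Speed limits (degrees/s): [136.94, 136.94, 180, 180, 180, 180].

INTERFACE

Orientations are given as a 3x3 rotation matrix whose columns are the frame's x, y, z axes.
In Python, from rig import env, get_image gives the robot as it stands.
- The arm moves only by the tool move_arm, never from a script. Its argument "targets" is one flat list of numbers, 6 for each row, row after row: the shift along the tool's x, y, z in mm, then the turn, a rotation vector about the tool's x, y, z in rad. A call has exactly 5 rows; each row shifts and turns the commanded pose from where the row before left it, along the tool's axes as they then stand; what a row does not reach is not made up. A row lasts 1/8 s, in which the tool goes at most 62.5 mm and 10.7 degrees, less where a joint would pass 70% of its speed; a pose out of reach is approached as far as the arm can. A call is refused whole if a number of a shift passes 62.5 or a number of a turn 0.188, either way. A call with a gripper value outside its range is refused whole. "hand" is the opening, from -1 (shut) to 1 (fully open), so that 0 is half open, set as the call begins (left out, the last holds). The fingers move at their own pace and stop on an object; "squeeze" is the grip in N (left out, the last holds). Time passes only in rows, so rows that do not move let the fingers close, or fill a call up. It gives the time, the measured TCP pose, the force and the opening at its end, in the units of the state.
- env.observe(): the state, without advancing time (a new reading comes with each control period).
- get_image(name): name is "scene" or "top" or "wrist"; returns a dict with "pixels" (400x640x3 uint8, red, green, blue), "z_map" (400x640 float32, m along the optical axis (not along the pixel's ray), 0 where there is no reading), "intrinsics" (3x3 intrinsics, pixels), "k1" (the pictures are not rectified: a ray, as slopes to the right and down, at radius r is drawn at 1 + k1 r^2 times it, then the intrinsics apply), "R" (3x3) and "t" (3): a world point X has camera coordinates R X + t; the wrist camera has in their place "mount" (4x4, takes a point from camera to tool coordinates, whose origin is the TCP and whose axes are the tool frame's). Camera axes: x right, y down, z forward; pixel columns grow to the right and rows downward; lengths in m; the calibration is good to about 2 mm. A picture is of the moment at which its call begins: read the wrist's pose just before it.
- env.close_job(): hands the job in, once; it reports no verdict.
The state is a dict: "time_s": time; "q": joint angles; "qvel": joint speeds; "joint_efforts": joint torques, N m; "position": TCP position; "tool_rot": TCP orientation; "ft_force": force on the tool from outside, world axes, zero at the start; "wrist_torque": the same for the moment, N m; "grip_width": finger opening in m.
Only numpy, scipy, OpenCV 4.12 (cv2) and the standard library are available. Lean on these libraries where they do the work, as an engineer would, in place of code of your own. Each camera call takes 0.05 s, during which the arm holds its last target.

TASK

With the fingertips only, push the white slide carrier along its channel until it rests against the blue end stop; do not lift it. Only then reach down through the yellow guard's window and press the red shutter lever fully down, without touching the guard, and come out clear. Leave the other things on the bench where they are.

Things in the scene. Friction and masses are not known exactly. Their poses are not given: they have to be found in the camera images.
- stage: fixed dark metal slide stage, foot 250 (x) x 130 (y) mm, origin at the centre of its underside. A channel runs along its own x (yaw within 0.3 rad of the robot's x), its floor 50 mm above the table, between two aluminium rails 10 mm higher than the floor, inner faces 32 mm and outer faces 50 mm off the centre line. The -x end is open
- stage_stop (a point): centre, at channel floor level, of the face of the blue end stop that closes the +x end of the stage's channel: 111 mm in +x from the stage's origin, 50 mm above the table. The stop rises 24 mm above the floor, 100 mm wide
- carrier: loose white slide carrier in the channel (2 mm play each side), 80 (x) x 60 (y) x 40 (z) mm, about 0.25 kg, glass slide with a green specimen on top; origin at the centre of its underside, axes along the stage's. Slides with ordinary friction (about 1 to 4 N), no spring. Against the end stop its origin is at x = +71 mm in the stage's frame; it starts 70 to 110 mm short of that
- guard: fixed machine guard: grey sides, dark steel posts and foot (160 x 168 mm), level yellow top frame 140 (x) x 148 (y) mm, 8 mm thick, upper face 112 mm above the table. Origin at the centre of its underside. Its yaw is within 0.3 rad of the robot's x. None of it may be touched; the lever and its pedestal inside are separate
- guard_window (a point): centre of the window in the yellow frame, at the level of its upper face (112 mm). The window is 96 (guard's x) x 104 (y) mm, open upwards. Closed fingers pass, a wide-open gripper does not. At full press about 40 mm of finger is below this level; the gripper's body stays above
- lever_pad (a point): centre of the upper face of the red round pad (36 mm across) on the lever inside the guard. Up: about 99 mm above the table; fully down: about 72 mm. It lies up to 12 mm either side (guard's y) of the window's centre and 0 to 6 mm to its -x side. The hinge, along the guard's y, is 60 mm from the pad to the guard's +x, 78 mm above the table; the pad goes straight down within 6 mm
- lever (a joint): shutter lever angle, 0 = up (shutter shut), 0.45 rad = fully down at its stop (shutter open). A stiff hinge: about 4 N on the pad moves it, and it stays where it is left, no spring. Starts within 0 to 0.06
- vial: small glass vial with a blue cap, 28 mm across, 55 mm tall, standing on the table; bystander. Origin at the centre of its underside
- eyepiece: black eyepiece, 34 mm across, 48 mm tall, standing on the table; bystander. Origin at the centre of its underside
- amber_bottle: amber bottle, 60 mm across, 110 mm tall, standing on the table; bystander. Origin at the centre of its underside
- driver: screwdriver with a red handle, roughly 180 mm long, lying on the table; bystander. Origin in its length, on its underside
- slide_box: closed blue slide box, 90 x 80 x 32 mm; bystander. Origin at the centre of its underside
- dish: shallow white dish, 84 mm across, 18 mm tall; bystander. Origin at the centre of its underside
- lens_can: aluminium lens canister, 44 mm across, 52 mm tall, at the back of the table; bystander. Origin at the centre of its underside
There are look-alikes about, which are no part of the job. What is shaped like the carrier but turquoise is not meant.

How it is judged:
By the outcome, as a careful person would: the job done as asked, in the order asked, and still so for the second after the job is handed in, with the robot touching nothing.
It also fails if it takes over 42 s, if anything falls off the work surface, if the arm or the gripper's body presses on something with over 40 N, if the wrist force passes 120 N, or if a joint passes its speed limit or range.

## Working session

There is one attempt and no reset: what is moved stays moved. The work goes in short steps, Python scripts to look and compute and a tool call to move; the robot and the scene stay as the last step left them, time stands still between calls to the robot, and variables do not carry over. Pictures are saved under pics/ and viewed, and the job is handed in when it is done.

Besides the shell and the picture viewer there is one more tool, called after ">>>" by a JSON object that holds its "fn" and its "kwargs". move_arm: Moves the arm, as the interface text tells. Its arguments: {"type":"object","properties":{"targets":{"type":"array"},"hand":{"type":"number"},"squeeze":{"type":"number"}},"required":["targets"]}

```bash
ls; mkdir -p pics
cat > h.py <<'E'
import numpy as np, cv2
from rig import env, get_image
def snap(n,fn):
    im=get_image(n); cv2.imwrite('pics/'+fn,im['pixels'][:,:,::-1]); np.savez('pics/'+fn[:-4]+'.npz',**{k:np.array(v) for k,v in im.items()}); return im
def world(im,pose=None):
    K=np.array(im['intrinsics']);h,w=im['z_map'].shape
    k1=float(im['k1']);u,v=np.meshgrid(np.arange(w),np.arange(h))
    p=cv2.undistortPoints(np.stack([u,v],-1).reshape(-1,1,2).astype(float),K,np.array([k1,0,0,0.]),).reshape(h,w,2)
    z=im['z_map'][...,None]; P=np.concatenate([p*z,z],-1)
    if pose is None: return (P-np.array(im['t']).reshape(3))@np.array(im['R'])
    M=np.array(im['mount']); T=P@M[:3,:3].T+M[:3,3]
    return T@pose[1].T+pose[0]
E
python3 - <<'E'
from h import *
o=env.observe();print({k:np.round(v,3).tolist() for k,v in o.items()})
for n in('scene','top','wrist'):
    im=snap(n,n+'0.png');print(n,im.keys(),np.array(im['intrinsics']).tolist(),im['k1'])
E
```

```text
pics
{'time_s': 0.0, 'q': [-84.471, 21.841, 74.386, 0.001, 83.858, -12.334], 'qvel': [0.049, -0.037, 0.026, -0.056, 0.026, -0.007], 'joint_efforts': [-0.0, -44.846, -23.127, -0.0, 0.005, -0.0], 'position': [0.169, -0.523, 0.239], 'tool_rot': [[-0.952, -0.0, 0.307], [-0.307, 0.001, -0.952], [-0.0, -1.0, -0.001]], 'ft_force': [-0.797, 0.058, 1.006], 'wrist_torque': [0.004, -0.01, -0.055], 'grip_width': 0.085}
scene dict_keys(['pixels', 'z_map', 'intrinsics', 'k1', 'R', 't']) [[376.02640394964266, 0.0, 321.90350316278284], [0.0, 376.02640394964266, 201.26235523087468], [0.0, 0.0, 1.0]] 0.010143199923096797
top dict_keys(['pixels', 'z_map', 'intrinsics', 'k1', 'R', 't']) [[406.47283609180454, 0.0, 314.18626428157535], [0.0, 406.47283609180454, 191.90988751908174], [0.0, 0.0, 1.0]] 0.0063704814082468295
wrist dict_keys(['pixels', 'z_map', 'intrinsics', 'k1', 'mount']) [[337.8822752286548, 0.0, 319.20986465091784], [0.0, 337.8822752286548, 204.60536898405397], [0.0, 0.0, 1.0]] -0.008841915567562359
```

View pics/scene0.png

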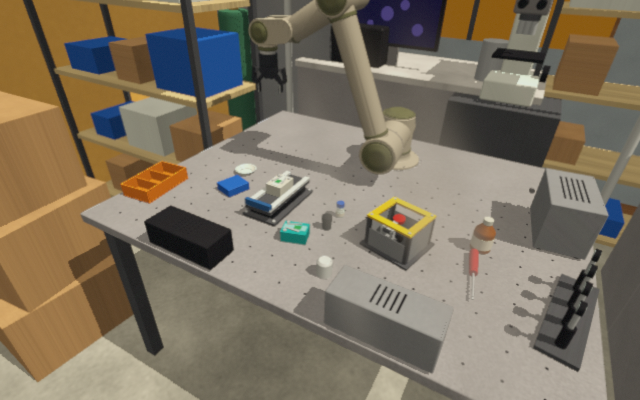

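View pics/top0.png

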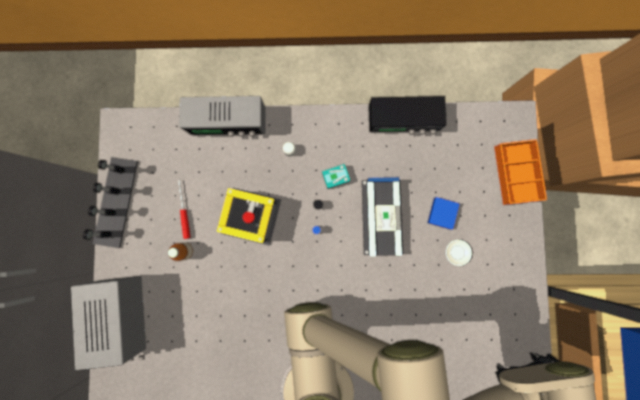

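View pics/wrist0.png

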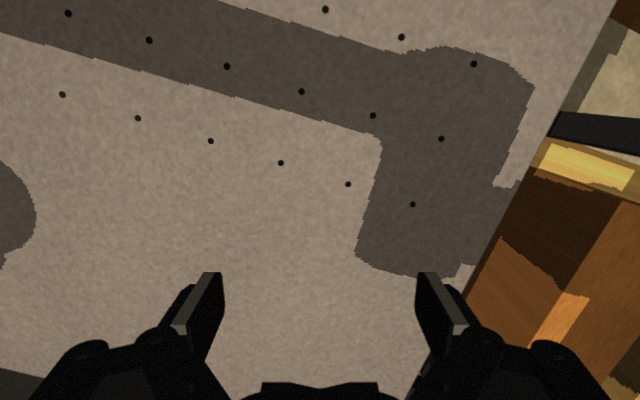

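The top view shows the stage at about (384,217), with its blue stop at the upper (+x) end and the white carrier at (386,217). The guard is at (247,215) with the red pad at (248,217), and the turquoise look-alike is at (336,177). Next I'll measure these.

Run:
```python
from h import *
hs={}
for n in('top','scene'):
    im=dict(np.load(f'pics/{n}0.npz')); W=world(im); px=im['pixels'].astype(np.uint8)
    hsv=cv2.cvtColor(px,cv2.COLOR_RGB2HSV);H,S,V=cv2.split(hsv)
    z=W[...,2]; ok=im['z_map']>0
    print(n,'cam',np.round(-im['R'].T@im['t'],3), 'table z',np.median(z[ok&(abs(z)<.03)]))
    def rep(name,m):
        p=W[m&ok]; 
        if len(p)<4: print(name,len(p));return
        r=cv2.minAreaRect((p[:,:2]*1000).astype(np.float32))
        print(name,len(p),'mean',np.round(p.mean(0),4),'zpct',np.round(np.percentile(p[:,2],[5,50,95]),4),'rect',np.round(r[0],1),np.round(r[1],1),round(r[2],1))
    roi=(W[...,0]>.25)&(W[...,0]<.75)&(abs(W[...,1])<.45)
    yel=roi&(H>20)&(H<35)&(S>150)&(V>120)&(abs(z-.112)<.012); rep('yellow',yel)
    rep('redpad',roi&((H<8)|(H>172))&(S>150)&(V>80)&(z>.06)&(z<.115)&(W[...,1]>0.0)&(abs(W[...,1]-W[yel][:,1].mean())<.05))
    st=roi&(W[...,1]<-.07)&(W[...,1]>-.35)
    rep('bluestop',st&(H>95)&(H<125)&(S>120)&(z>.055)&(z<.085))
    rep('carrier top',st&(z>.083)&(z<.1))
    rep('rails',st&(abs(z-.06)<.004)&(S<60)&(V>90))
    rep('stage all',st&(z>.045)&(z<.1))
    rep('green',st&(H>40)&(H<85)&(S>100)&(z>.08))
```

```text
top cam [ 0.516 -0.026  1.367] table z 0.0006224991227841855
yellow 1049 mean [0.5644 0.2156 0.1123] zpct [0.1078 0.1123 0.1163] rect [566.2 217.3] [147.5 139.3] 75.8
redpad 103 mean [0.5594 0.2104 0.0961] zpct [0.0902 0.0964 0.1015] rect [559.  210.7] [34.4 31.4] 88.7
bluestop 87 mean [ 0.6749 -0.2181  0.0719] zpct [0.0608 0.0731 0.0785] rect [ 675.3 -216.1] [ 9.4 88.9] 0.6
carrier top 493 mean [ 0.5541 -0.2183  0.091 ] zpct [0.0865 0.0909 0.0956] rect [ 553.4 -219.1] [59.9 78.3] 89.5
rails 752 mean [ 0.5521 -0.2181  0.06  ] zpct [0.0566 0.06   0.0633] rect [ 553.2 -219.5] [234.5 100.5] 0.7
stage all 2477 mean [ 0.5608 -0.217   0.0631] zpct [0.0472 0.0586 0.0928] rect [ 573.4 -172.3] [277.6 195. ] 0.6
green 20 mean [ 0.5609 -0.2185  0.0916] zpct [0.0871 0.0914 0.0956] rect [ 560.9 -218.5] [10. 13.] 87.8
scene cam [1.469 0.437 0.732] table z 0.0005185358985666864
yellow 559 mean [0.5891 0.2023 0.1118] zpct [0.1088 0.112  0.1141] rect [569.7 218.3] [147.4 141.2] 75.7
redpad 84 mean [0.5632 0.2125 0.0954] zpct [0.0906 0.0958 0.0988] rect [561.3 211.4] [33.2 28.9] 84.4
bluestop 169 mean [ 0.6829 -0.212   0.0685] zpct [0.0574 0.0698 0.0757] rect [ 679.9 -214.9] [16.3 92. ] 1.2
carrier top 243 mean [ 0.5608 -0.2155  0.0901] zpct [0.0855 0.0903 0.0939] rect [ 554.9 -218.1] [62.  85.3] 89.0
rails 371 mean [ 0.5684 -0.2028  0.0598] zpct [0.0567 0.0598 0.0626] rect [ 561.7 -218.3] [249.7 103.8] 0.7
stage all 1353 mean [ 0.5896 -0.2081  0.065 ] zpct [0.048  0.0604 0.0915] rect [ 581.9 -178.9] [292.8 182.1] 0.7
green 7 mean [ 0.5602 -0.2198  0.092 ] zpct [0.0904 0.0919 0.0938] rect [ 561.1 -219.9] [11.  10.6] 38.8
```

>>> {"fn": "move_arm", "kwargs": {"targets": [0,0,0,0,0.15,0,0,0,0,0,0.15,0,-40,0,-40,0,0,0,-40,0,-40,0,0,0,-40,0,-40,0,0,0], "hand": -1, "squeeze": 40}}

```text
time_s: 0.78
position: [0.2882, -0.4007, 0.2391]
tool_rot: [[-1.0, -0.0, 0.011], [-0.011, 0.0, -1.0], [0.0, -1.0, -0.0]]
ft_force: [-0.1, -0.1, -0.4]
grip_width: -0.0
```

```bash
cat > st.py <<'E'
from h import *
import sys
o=env.observe();R=np.array(o['tool_rot']);p=np.array(o['position'])
print('t',o['time_s'],'p',np.round(p,4),'x',np.round(R[:,0],3),'y',np.round(R[:,1],3),'F',np.round(o['ft_force'],1),'w',o['grip_width'])
if len(sys.argv)>3:
    g=np.array([float(a) for a in sys.argv[1:4]]);print('tool shift mm',np.round(R.T@(g-p)*1000,1))
E
python3 st.py .462 -.219 .239
```

```text
t 0.775 p [ 0.2882 -0.4007  0.2391] x [-1.    -0.011  0.   ] y [-0.  0. -1.] F [-0.1 -0.1 -0.4] w -4.661685540763619e-05
tool shift mm [-175.8    0.2 -179.7]
```

>>> {"fn": "move_arm", "kwargs": {"targets": [-40,0,-40,0,0,0,-40,0,-40,0,0,0,-40,0,-40,0,0,0,-40,0,-40,0,0,0,-14,0,-20,0,0,0]}}

```text
time_s: 1.4
position: [0.4606, -0.2178, 0.2391]
tool_rot: [[-1.0, -0.0, 0.014], [-0.014, 0.001, -1.0], [0.0, -1.0, -0.001]]
ft_force: [-0.1, -0.0, -0.1]
grip_width: -0.0003
```

```bash
python3 - <<'E'
from h import *
o=env.observe();pose=(np.array(o['position']),np.array(o['tool_rot']))
im=snap('wrist','wrist1.png');W=world(im,pose);z=W[...,2];px=im['pixels']
hsv=cv2.cvtColor(px,cv2.COLOR_RGB2HSV);H,S,V=cv2.split(hsv);ok=im['z_map']>0
def rep(n,m):
    m=m&ok;p=W[m]
    if len(p)<5:print(n,len(p));return
    r=cv2.minAreaRect((p[:,:2]*1000).astype(np.float32));print(n,len(p),np.round(p[:,2].mean(),4),np.round(r[0],1),np.round(r[1],1),round(r[2],1))
st=(W[...,1]<-.12)&(W[...,1]>-.32)&(W[...,0]>.4)
rep('ctop',st&(abs(z-.09)<.006)); rep('stop',st&(H>95)&(H<125)&(S>120)&(abs(z-.074)<.006))
rep('rails',st&(abs(z-.06)<.003))
E
python3 st.py .462 -.219 .072
```

```text
ctop 8104 0.0901 [ 553.6 -217.6] [78.8 60.3] 0.6
stop 0
rails 8064 0.0593 [ 524.1 -217.8] [178.5 100.4] 0.5
t 1.45 p [ 0.4611 -0.2164  0.2391] x [-1.    -0.015 -0.   ] y [ 0.     0.001 -1.   ] F [-0.   2.1 -0.2] w 0.00012539865876854713
tool shift mm [ -0.9 167.1   2.8]
```

View pics/wrist1.png

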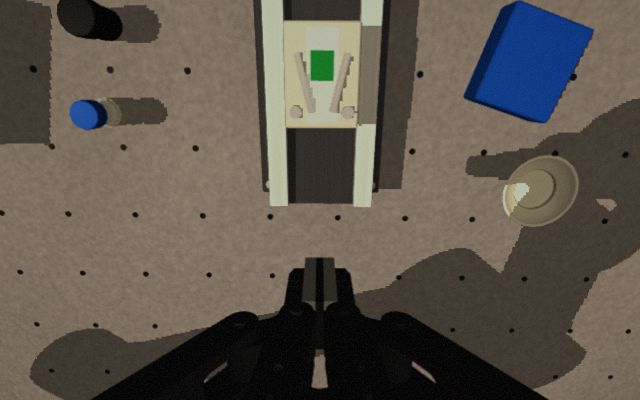

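The wrist view shows the open -x end of the channel at row ~205 and the carrier at (322,73) with its glass slide, centre (0.554, -0.218). The shut fingers line up with the channel. I'll lower them into it behind the carrier.

>>> {"fn": "move_arm", "kwargs": {"targets": [0,45,2,0,0,0,0,45,0,0,0,0,0,45,0,0,0,0,0,25,0,0,0,0,0,7,0,0,0,0]}}

```text
time_s: 2.08
position: [0.4585, -0.222, 0.071]
tool_rot: [[-1.0, -0.002, 0.011], [-0.011, 0.002, -1.0], [0.002, -1.0, -0.002]]
ft_force: [0.2, -0.4, 0.1]
grip_width: 0.0001
```

```bash
python3 st.py .500 -.218 .072
```

```text
t 2.075 p [ 0.4585 -0.222   0.071 ] x [-1.    -0.011  0.002] y [-0.002  0.002 -1.   ] F [ 0.2 -0.4  0.1] w 8.696179854140335e-05
tool shift mm [-41.6  -1.   -3.5]
```

>>> {"fn": "move_arm", "kwargs": {"targets": [-10,0,-3,0,0,0,-10,0,0,0,0,0,-8,0,0,0,0,0,-5,0,0,0,0,0,-5,0,0,0,0,0]}}

```text
time_s: 2.7
position: [0.4975, -0.2185, 0.0724]
tool_rot: [[-1.0, 0.0, 0.012], [-0.012, -0.0, -1.0], [-0.0, -1.0, 0.0]]
ft_force: [-0.9, 0.1, 0.2]
grip_width: 0.0001
```

>>> {"fn": "move_arm", "kwargs": {"targets": [-5,0,0,0,0,0,-5,0,0,0,0,0,-5,0,0,0,0,0,-5,0,0,0,0,0,-5,0,0,0,0,0]}}

```text
time_s: 3.32
position: [0.5224, -0.2183, 0.0723]
tool_rot: [[-1.0, -0.0, 0.012], [-0.012, 0.0, -1.0], [0.0, -1.0, -0.0]]
ft_force: [-2.7, 0.2, 2.1]
grip_width: 0.0002
```

```bash
python3 st.py .577 -.218 .072
```

```text
t 3.325 p [ 0.5224 -0.2183  0.0723] x [-1.    -0.012  0.   ] y [-0.  0. -1.] F [-2.7  0.2  2.1] w 0.00020940573783062274
tool shift mm [-54.6   0.3   0.4]
```

>>> {"fn": "move_arm", "kwargs": {"targets": [-7,0,0,0,0,0,-7,0,0,0,0,0,-7,0,0,0,0,0,-7,0,0,0,0,0,-7,0,0,0,0,0]}}

```text
time_s: 3.95
position: [0.5576, -0.2178, 0.0723]
tool_rot: [[-1.0, 0.0, 0.012], [-0.012, -0.0, -1.0], [-0.0, -1.0, 0.0]]
ft_force: [-3.3, -0.2, 2.4]
grip_width: -0.0004
```

>>> {"fn": "move_arm", "kwargs": {"targets": [-2,0,0,0,0,0,-2,0,0,0,0,0,-2,0,0,0,0,0,-2,0,0,0,0,0,-2,0,0,0,0,0]}}

```text
time_s: 4.58
position: [0.5673, -0.2177, 0.0722]
tool_rot: [[-1.0, -0.0, 0.012], [-0.012, 0.0, -1.0], [0.0, -1.0, -0.0]]
ft_force: [-1.7, -0.1, 0.2]
grip_width: -0.0001
```

```bash
python3 - <<'E'
from h import *
for n in('top','wrist'):snap(n,n+'2.png')
E
python3 st.py .577 -.218 .072
```

```text
t 4.675 p [ 0.5675 -0.2178  0.0723] x [-1.    -0.012 -0.001] y [ 0.001 -0.    -1.   ] F [-0.3  0.2  0.3] w 0.00011119132769190706
tool shift mm [-9.5  0.3  0.4]
```

View pics/wrist2.png

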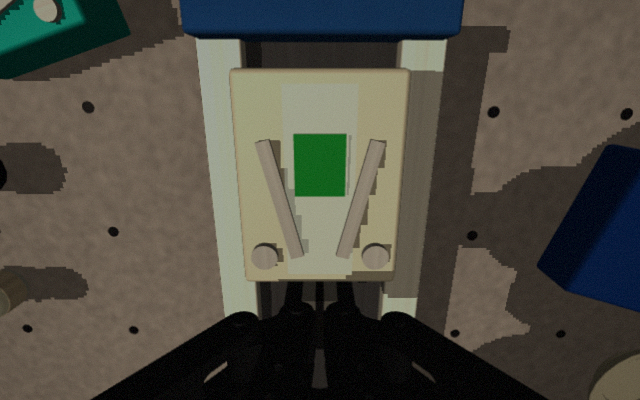

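There is still a gap between the carrier's front edge (row ~68) and the stop (row ~38). I'll measure it.

```bash
cat > gap.py <<'E'
from h import *
import sys
im=dict(np.load(sys.argv[1]));o=env.observe();W=world(im,(np.array(o['position']),np.array(o['tool_rot'])))
for c in (270,320,370):
    col=W[:120,c]; s=[(r,*np.round(W[r,c]*1000,0).astype(int)) for r in range(0,100,4)]
    print(c,[(a,int(x),int(z)) for a,x,y,z in s])
E
python3 gap.py pics/wrist2.npz
```

```text
270 [(0, 680, 74), (4, 679, 73), (8, 678, 73), (12, 677, 74), (16, 676, 73), (20, 674, 73), (24, 673, 74), (28, 672, 74), (32, 671, 74), (36, 670, 70), (40, 670, 55), (44, 669, 49), (48, 668, 50), (52, 666, 49), (56, 665, 50), (60, 663, 48), (64, 661, 50), (68, 658, 88), (72, 657, 91), (76, 655, 89), (80, 654, 88), (84, 653, 89), (88, 652, 89), (92, 651, 89), (96, 649, 89)]
320 [(0, 681, 73), (4, 680, 73), (8, 678, 74), (12, 677, 73), (16, 676, 74), (20, 675, 74), (24, 673, 73), (28, 672, 73), (32, 671, 73), (36, 670, 68), (40, 670, 56), (44, 670, 49), (48, 668, 50), (52, 666, 50), (56, 665, 50), (60, 663, 49), (64, 662, 48), (68, 658, 89), (72, 657, 89), (76, 656, 90), (80, 654, 89), (84, 653, 90), (88, 652, 90), (92, 651, 90), (96, 650, 91)]
370 [(0, 681, 75), (4, 680, 73), (8, 679, 73), (12, 678, 72), (16, 676, 73), (20, 675, 74), (24, 674, 73), (28, 672, 73), (32, 671, 73), (36, 670, 70), (40, 670, 57), (44, 670, 49), (48, 668, 49), (52, 667, 50), (56, 665, 49), (60, 664, 51), (64, 662, 49), (68, 658, 88), (72, 657, 89), (76, 656, 89), (80, 655, 88), (84, 653, 89), (88, 652, 89), (92, 651, 89), (96, 650, 89)]
```

Stop face at x = 0.670 and carrier front at ~0.6585, so about 11–12 mm remain.

>>> {"fn": "move_arm", "kwargs": {"targets": [-2,0,0,0,0,0,-2,0,0,0,0,0,-2,0,0,0,0,0,-2,0,0,0,0,0,-1,0,0,0,0,0]}}

```text
time_s: 5.3
position: [0.5763, -0.2176, 0.0723]
tool_rot: [[-1.0, -0.0, 0.012], [-0.012, -0.0, -1.0], [0.0, -1.0, 0.0]]
ft_force: [-2.2, 0.2, 0.3]
grip_width: 0.0001
```

>>> {"fn": "move_arm", "kwargs": {"targets": [-1,0,0,0,0,0,-1,0,0,0,0,0,-0.5,0,0,0,0,0,-0.5,0,0,0,0,0,0,0,0,0,0,0]}}

```text
time_s: 5.92
position: [0.5792, -0.2176, 0.0723]
tool_rot: [[-1.0, 0.0, 0.012], [-0.012, 0.0, -1.0], [-0.0, -1.0, -0.0]]
ft_force: [-2.1, 0.0, -0.1]
grip_width: -0.0002
```

```bash
python3 - <<'E'
from h import *
for n in('wrist',):snap(n,n+'3.png')
E
python3 st.py .577 -.218 .072;python3 gap.py pics/wrist3.npz
```

```text
t 5.975 p [ 0.5792 -0.2176  0.0723] x [-1.    -0.012 -0.   ] y [ 0.  0. -1.] F [-0.4  0.6 -0.5] w 0.00015693040087772696
tool shift mm [2.2 0.3 0.4]
270 [(0, 708, -1), (4, 706, 0), (8, 705, -2), (12, 702, 0), (16, 700, 0), (20, 698, -1), (24, 696, 0), (28, 684, 72), (32, 682, 74), (36, 681, 72), (40, 680, 74), (44, 678, 74), (48, 677, 73), (52, 676, 74), (56, 674, 72), (60, 673, 74), (64, 672, 74), (68, 670, 88), (72, 668, 89), (76, 667, 89), (80, 666, 89), (84, 665, 89), (88, 663, 89), (92, 662, 91), (96, 661, 90)]
320 [(0, 708, -1), (4, 706, 0), (8, 705, 0), (12, 703, -1), (16, 700, 1), (20, 699, 1), (24, 697, -1), (28, 684, 71), (32, 683, 72), (36, 681, 73), (40, 680, 74), (44, 679, 74), (48, 677, 74), (52, 676, 72), (56, 675, 74), (60, 673, 73), (64, 672, 74), (68, 670, 88), (72, 669, 89), (76, 667, 89), (80, 666, 89), (84, 665, 91), (88, 664, 91), (92, 662, 89), (96, 661, 90)]
370 [(0, 709, -1), (4, 707, -1), (8, 705, -1), (12, 703, 0), (16, 701, -1), (20, 699, 0), (24, 697, -2), (28, 695, 0), (32, 683, 73), (36, 681, 74), (40, 680, 74), (44, 679, 72), (48, 678, 72), (52, 676, 73), (56, 675, 73), (60, 674, 73), (64, 672, 74), (68, 670, 88), (72, 669, 90), (76, 668, 88), (80, 666, 88), (84, 665, 89), (88, 664, 89), (92, 663, 90), (96, 661, 89)]
```

Within about a millimetre. I'll push on until the force rises.

>>> {"fn": "move_arm", "kwargs": {"targets": [-0.5,0,0,0,0,0,-0.5,0,0,0,0,0,-0.5,0,0,0,0,0,0,0,0,0,0,0,0,0,0,0,0,0]}}

```text
time_s: 6.6
position: [0.5792, -0.2174, 0.0723]
tool_rot: [[-1.0, -0.003, 0.012], [-0.012, 0.001, -1.0], [0.003, -1.0, -0.001]]
ft_force: [-9.4, -0.6, 3.8]
grip_width: 0.0
```

>>> {"fn": "move_arm", "kwargs": {"targets": [-0.5,0,0,0,0,0,-0.5,0,0,0,0,0,-0.5,0,0,0,0,0,0,0,0,0,0,0,0,0,0,0,0,0]}}

```text
time_s: 7.22
position: [0.5793, -0.2173, 0.0723]
tool_rot: [[-1.0, -0.007, 0.012], [-0.012, 0.001, -1.0], [0.007, -1.0, -0.001]]
ft_force: [-17.9, 0.8, 8.0]
grip_width: -0.0003
```

The TCP stays at 0.579 while the force climbs to 18 N, so the carrier is seated. I'll back off along the channel, then go up.

>>> {"fn": "move_arm", "kwargs": {"targets": [3,0,0,0,0,0,4,0,0,0,0,0,8,0,0,0,0,0,10,0,0,0,0,0,10,0,0,0,0,0]}}

```text
time_s: 7.85
position: [0.5464, -0.218, 0.0723]
tool_rot: [[-1.0, 0.0, 0.012], [-0.012, -0.0, -1.0], [-0.0, -1.0, 0.0]]
ft_force: [-1.0, 0.2, -0.4]
grip_width: -0.0002
```

>>> {"fn": "move_arm", "kwargs": {"targets": [0,-20,0,0,0,0,0,-40,0,0,0,0,0,-40,0,0,0,0,0,-40,0,0,0,0,0,-27,0,0,0,0]}}

```text
time_s: 8.48
position: [0.5469, -0.2181, 0.2414]
tool_rot: [[-1.0, 0.002, 0.012], [-0.012, -0.001, -1.0], [-0.002, -1.0, 0.001]]
ft_force: [-0.3, 0.5, 0.2]
grip_width: -0.0002
```

```bash
python3 - <<'E'
from h import *
for n in('wrist',):snap(n,n+'4.png')
E
python3 st.py .560 .211 .239;python3 gap.py pics/wrist4.npz|tail -1
```

```text
t 8.525 p [ 0.5476 -0.2186  0.2445] x [-1.    -0.012 -0.006] y [ 0.006 -0.004 -1.   ] F [-1.4 -0.4  2.8] w -0.00015111889274732398
tool shift mm [ -17.4    3.9 -429.4]
370 [(0, 715, 3), (4, 712, 3), (8, 709, 3), (12, 705, 2), (16, 702, 1), (20, 685, 77), (24, 682, 77), (28, 679, 78), (32, 676, 76), (36, 673, 77), (40, 672, 63), (44, 669, 63), (48, 666, 63), (52, 663, 63), (56, 660, 64), (60, 657, 63), (64, 653, 64), (68, 650, 64), (72, 647, 62), (76, 644, 64), (80, 640, 62), (84, 637, 63), (88, 634, 62), (92, 630, 63), (96, 627, 63)]
```

View pics/wrist4.png

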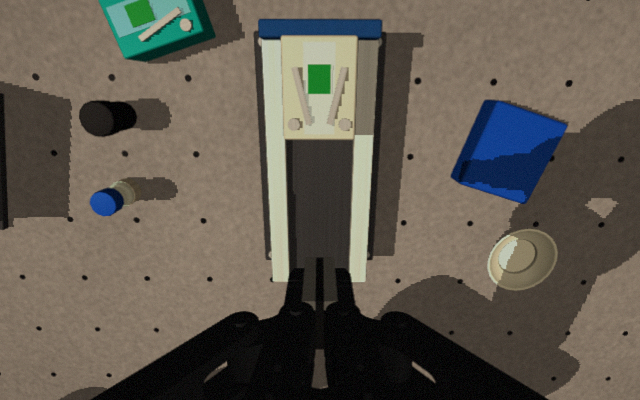

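The wrist view shows the carrier at (320,88) flush with the blue stop at (320,30). Next I move over towards the guard.

>>> {"fn": "move_arm", "kwargs": {"targets": [12,0,-45,0,0,0,12,0,-50,0,0,0,12,0,-50,0,0,0,12,0,-50,0,0,0,12,0,-50,0,0,0]}}

```text
time_s: 9.15
position: [0.4832, 0.0277, 0.2389]
tool_rot: [[-1.0, -0.0, 0.011], [-0.011, 0.0, -1.0], [0.0, -1.0, -0.0]]
ft_force: [0.7, 0.2, 0.2]
grip_width: -0.0002
```

>>> {"fn": "move_arm", "kwargs": {"targets": [5,0,-50,0,0,0,0,0,-50,0,0,0,0,0,-50,0,0,0,0,0,-33,0,0.13,0,0,0,0,0,0.13,0]}}

```text
time_s: 9.78
position: [0.4763, 0.211, 0.2387]
tool_rot: [[-0.969, -0.001, -0.247], [0.247, 0.0, -0.969], [0.001, -1.0, -0.0]]
ft_force: [0.5, -0.4, -0.6]
grip_width: 0.0002
```

>>> {"fn": "move_arm", "kwargs": {"targets": [0,0,0,0,0,0,0,0,0,0,0,0,0,0,0,0,0,0,0,0,0,0,0,0,0,0,0,0,0,0]}}

```text
time_s: 10.4
position: [0.4771, 0.2091, 0.2393]
tool_rot: [[-0.969, 0.0, -0.246], [0.246, 0.0, -0.969], [-0.0, -1.0, -0.0]]
ft_force: [0.8, -0.5, -0.4]
grip_width: -0.0002
```

```bash
cat > g.py <<'E'
from h import *
import sys
o=env.observe();pose=(np.array(o['position']),np.array(o['tool_rot']))
im=snap('wrist',sys.argv[1]);W=world(im,pose);z=W[...,2];px=im['pixels']
hsv=cv2.cvtColor(px,cv2.COLOR_RGB2HSV);H,S,V=cv2.split(hsv);ok=im['z_map']>0
def rep(n,m):
    m=m&ok;p=W[m]
    if len(p)<5:print(n,len(p));return
    r=cv2.minAreaRect((p[:,:2]*1000).astype(np.float32));print(n,len(p),'z',np.round(np.percentile(p[:,2],[5,50,95]),4),'mean',np.round(p.mean(0),4),np.round(r[0],1),np.round(r[1],1),round(r[2],1))
g=(W[...,1]>.1)&(W[...,1]<.33)&(W[...,0]>.45)
rep('yellow',g&(H>20)&(H<35)&(S>130)&(abs(z-.112)<.008))
rep('red',g&((H<8)|(H>172))&(S>130)&(z>.055)&(z<.115))
E
python3 g.py wrist5.png; python3 st.py .560 .211 .2
```

```text
yellow 16317 z [0.1101 0.1114 0.1125] mean [0.5613 0.2212 0.1113] [560.6 221.8] [148.1 127.4] 75.8
red 1687 z [0.0918 0.0949 0.0979] mean [0.561  0.2125 0.0949] [560.7 212.9] [35.6 34.8] 75.5
t 10.45 p [0.4771 0.2091 0.2393] x [-0.969  0.246  0.   ] y [ 0.  0. -1.] F [ 0.1 -0.1  0.4] w 2.9055189760502936e-06
tool shift mm [-79.9  39.3 -22.2]
```

View pics/wrist5.png

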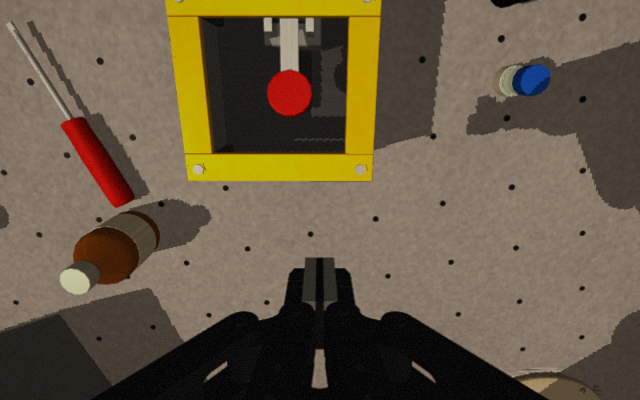

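The wrist view shows the yellow frame with its window, and the red pad at (289,92) about central in it. The pad measures (0.561, 0.213, 0.095), 36 mm across, as stated. I'll move above it.

>>> {"fn": "move_arm", "kwargs": {"targets": [-30,0,-10,0,0,0,-30,0,-10,0,0,0,-20,0,-4,0,0,0,0,20,0,0,0,0,0,0,0,0,0,0]}}

```text
time_s: 11.08
position: [0.5601, 0.2127, 0.218]
tool_rot: [[-0.969, -0.003, -0.246], [0.246, -0.001, -0.969], [0.003, -1.0, 0.001]]
ft_force: [0.1, 0.1, 0.1]
grip_width: 0.0
```

```bash
python3 g.py wrist6.png; python3 st.py .5608 .2128 .12
```

```text
yellow 16532 z [0.1101 0.1113 0.1124] mean [0.5802 0.2171 0.1112] [566.4 220.1] [148.1 139.7] 75.7
red 1510 z [0.0917 0.0949 0.0977] mean [0.5619 0.2126 0.0948] [561.4 213. ] [34.7 34.9] 40.9
t 11.125 p [0.5603 0.2128 0.2191] x [-0.969  0.246  0.001] y [-0.001 -0.    -1.   ] F [-0.2  0.8 -0.5] w -0.00024067912232606192
tool shift mm [-0.5 99.1 -0.1]
```

View pics/wrist6.png

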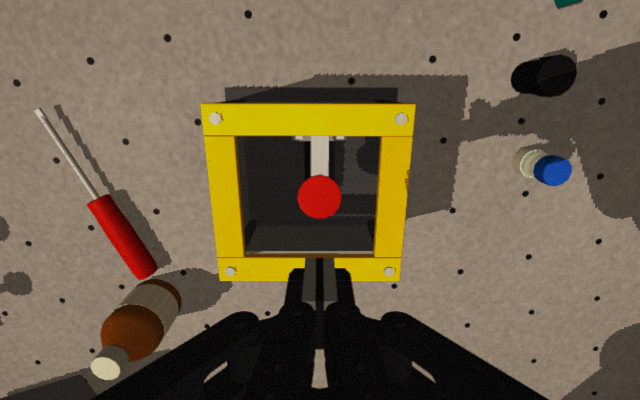

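Full frame 148x140 mm centred at (0.566, 0.220), and the tool is within 1 mm of the pad centre. Descending.

>>> {"fn": "move_arm", "kwargs": {"targets": [-1,30,0,0,0,0,0,30,0,0,0,0,0,25,0,0,0,0,0,15,0,0,0,0,0,0,0,0,0,0]}}

```text
time_s: 11.75
position: [0.5614, 0.2126, 0.1193]
tool_rot: [[-0.969, -0.001, -0.245], [0.245, -0.0, -0.969], [0.001, -1.0, 0.0]]
ft_force: [-0.2, 0.1, 0.4]
grip_width: 0.0003
```

>>> {"fn": "move_arm", "kwargs": {"targets": [0,4,0,0,0,0,0,4,0,0,0,0,0,4,0,0,0,0,0,4,0,0,0,0,0,4,0,0,0,0]}}

```text
time_s: 12.38
position: [0.5613, 0.2127, 0.0994]
tool_rot: [[-0.969, -0.0, -0.246], [0.246, 0.0, -0.969], [0.0, -1.0, -0.0]]
ft_force: [-3.1, 0.7, 4.3]
grip_width: -0.0003
```

```bash
python3 g.py wrist7.png; python3 st.py .5615 .213 .085
```

```text
yellow 34636 z [0.1103 0.1113 0.1123] mean [0.6099 0.2204 0.1113] [574.2 218. ] [148.7 123.6] 75.6
red 1692 z [0.0831 0.0887 0.0975] mean [0.5693 0.2102 0.089 ] [565.6 210.9] [35.2 23.9] 70.5
t 12.425 p [0.5612 0.2127 0.0988] x [-0.969  0.246  0.001] y [-0.001  0.    -1.   ] F [-0.8  0.8  2.5] w 2.927513448046556e-05
tool shift mm [-0.2 13.8 -0.4]
```

View pics/wrist7.png

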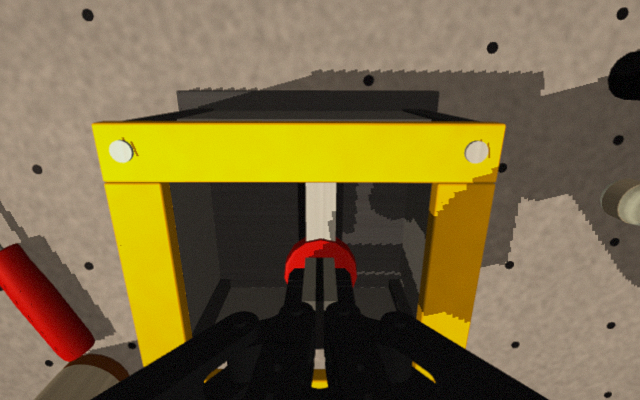

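Run:
```python
from h import *
im=dict(np.load('pics/wrist0.npz')) 
im=dict(np.load('pics/wrist7.npz')); M=im['mount']
W=world(im,(np.zeros(3),np.eye(3))); ok=(im['z_map']>0)
m=ok&(abs(W[...,2])<.12)&(W[...,1]<.02)&(abs(W[...,0])<.08)
P=W[m]
px=im['pixels'][m].max(1)
P=P[px<70]
for a in range(-80,10,8):
    s=P[(P[:,1]*1000>=a)&(P[:,1]*1000<a+8)]
    if len(s):print(a,len(s),'x',np.round(np.percentile(s[:,0],[1,99])*1000),'z',np.round(np.percentile(s[:,2],[1,99])*1000))
```

```text
-80 1269 x [-18. -14.] z [-18.  17.]
-72 6852 x [-18.  -6.] z [-55.  53.]
-64 5786 x [-17.  -2.] z [-49.  47.]
-56 5349 x [-15.  10.] z [-42.  41.]
-48 5344 x [-13.   9.] z [-36.  35.]
-40 2055 x [-14.   8.] z [-30.  29.]
-32 799 x [-12.  11.] z [-13.  13.]
-24 755 x [-11.  -6.] z [-14.  13.]
-16 870 x [-35.  45.] z [-14.  44.]
-8 849 x [-73.   7.] z [-60.  56.]
0 199 x [-72.  -6.] z [-77.  11.]
8 179 x [-72.  -2.] z [-78.  64.]
```

The finger linkages widen only above the frame's level, so there's clearance. Pressing on.

>>> {"fn": "move_arm", "kwargs": {"targets": [0,3,0,0,0,0,0,3,0,0,0,0,0,2,0,0,0,0,0,2,0,0,0,0,0,1,0,0,0,0]}}

```text
time_s: 13.05
position: [0.5613, 0.2127, 0.0882]
tool_rot: [[-0.969, -0.0, -0.246], [0.246, 0.0, -0.969], [0.0, -1.0, 0.0]]
ft_force: [-4.1, 0.5, 3.5]
grip_width: -0.0001
```

>>> {"fn": "move_arm", "kwargs": {"targets": [0,1,0,0,0,0,0,1,0,0,0,0,0,1,0,0,0,0,0,1,0,0,0,0,0,0,0,0,0,0]}}

```text
time_s: 13.68
position: [0.5616, 0.2125, 0.0842]
tool_rot: [[-0.969, 0.0, -0.246], [0.246, -0.0, -0.969], [-0.0, -1.0, 0.0]]
ft_force: [-2.3, 0.7, 2.0]
grip_width: 0.0002
```

>>> {"fn": "move_arm", "kwargs": {"targets": [0,1,0,0,0,0,0,1,0,0,0,0,0,1,0,0,0,0,0,0,0,0,0,0,0,0,0,0,0,0]}}

```text
time_s: 14.3
position: [0.5618, 0.2125, 0.0817]
tool_rot: [[-0.969, 0.001, -0.246], [0.246, -0.0, -0.969], [-0.001, -1.0, -0.0]]
ft_force: [-2.7, 0.5, 6.7]
grip_width: -0.0003
```

>>> {"fn": "move_arm", "kwargs": {"targets": [0,1,0,0,0,0,0,1,0,0,0,0,0,0.5,0,0,0,0,0,0,0,0,0,0,0,0,0,0,0,0]}}

```text
time_s: 14.92
position: [0.562, 0.2126, 0.0812]
tool_rot: [[-0.969, 0.003, -0.246], [0.246, 0.0, -0.969], [-0.003, -1.0, -0.001]]
ft_force: [-8.1, -0.8, 20.5]
grip_width: -0.0001
```

>>> {"fn": "move_arm", "kwargs": {"targets": [0,1,0,0,0,0,0,0.5,0,0,0,0,0,0,0,0,0,0,0,0,0,0,0,0,0,0,0,0,0,0]}}

```text
time_s: 15.55
position: [0.562, 0.2126, 0.0809]
tool_rot: [[-0.969, 0.004, -0.245], [0.245, 0.0, -0.969], [-0.004, -1.0, -0.001]]
ft_force: [-12.2, -2.6, 30.3]
grip_width: 0.0002
```

>>> {"fn": "move_arm", "kwargs": {"targets": [0,-4,0,0,0,0,0,-10,0,0,0,0,0,-25,0,0,0,0,0,-40,0,0,0,0,0,-40,0,0,0,0]}}

```text
time_s: 16.18
position: [0.5617, 0.2124, 0.1974]
tool_rot: [[-0.969, 0.0, -0.246], [0.246, -0.0, -0.969], [-0.0, -1.0, 0.0]]
ft_force: [0.3, -0.1, -0.0]
grip_width: -0.0003
```

>>> {"fn": "move_arm", "kwargs": {"targets": [0,-20,0,0,0,0,30,-10,10,0,0,0,30,0,10,0,0,0,20,0,0,0,0,0,0,0,0,0,0,0]}}

```text
time_s: 16.8
position: [0.4787, 0.213, 0.2268]
tool_rot: [[-0.97, 0.001, -0.245], [0.245, -0.0, -0.97], [-0.001, -1.0, -0.0]]
ft_force: [0.2, -0.2, 0.9]
grip_width: -0.0001
```

```bash
python3 g.py wrist8.png
python3 - <<'E'
from h import *
import h
for n in('top','scene'):
    a=dict(np.load(f'pics/{n}0.npz'));b=snap(n,n+'8.png')
im=b=dict(np.load('pics/top8.npz'));W=world(im);z=W[...,2]
H,S,V=cv2.split(cv2.cvtColor(im['pixels'],cv2.COLOR_RGB2HSV))
m=(im['z_map']>0)&(W[...,0]>.4)&(W[...,0]<.75)&(W[...,1]<-.1)&(W[...,1]>-.33)&(abs(z-.091)<.008)
print(cv2.minAreaRect((W[m][:,:2]*1000).astype(np.float32)))
E
python3 st.py
```

```text
yellow 17065 z [0.1102 0.1114 0.1125] mean [0.5588 0.2218 0.1113] [559.5 222.2] [148.5 125.3] 75.8
red 1522 z [0.068  0.0714 0.0743] mean [0.5604 0.2127 0.0712] [559.8 213. ] [34.6 33.7] 77.3
((631.83740234375, -217.75369262695312), (60.566162109375, 79.59512329101562), 89.1280288696289)
t 16.95 p [0.48   0.2127 0.2263] x [-0.969  0.246 -0.001] y [ 0.001 -0.    -1.   ] F [ 0.2  0.5 -0.1] w -0.00060001106199424
```

View pics/wrist8.png

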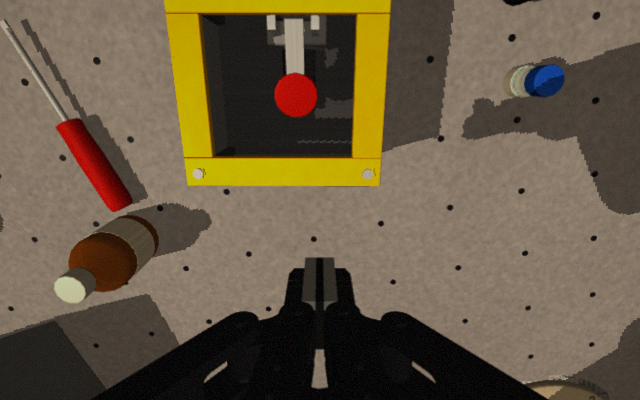

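View pics/top8.png

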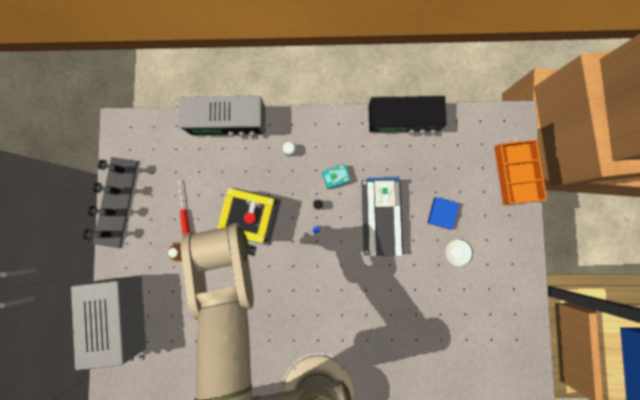

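The pad now sits at z = 0.071–0.072, which is fully down. The carrier is flush with the stop at (385,190), and the other things are where they were. Handing in.

```bash
python3 -c "
from h import *
print(env.close_job())"
```

```text
the job is handed in; nothing more can be done
None
```

The carrier is against the blue stop and the lever is fully down. I handed the job in at about 17 s of the 42 s allowed.

- **Carrier:** I pushed it with shut fingertips about 78 mm along the channel. At the end the TCP stayed at x = 0.579 while the force rose to 18 N. The wrist and top views show it flush with the stop, and it was never gripped or lifted.
- **Lever:** After that I went down through the window centred on the red pad and pressed until it stopped moving, at 30 N. The pad measured 71 mm above the table afterwards, against about 72 mm for fully down. I then came straight up and out.
- **Guard:** No contact showed in the forces, and the linkage measurements left clearance to the frame. I did not check for contact in any other way.
- **Other things:** They look unmoved in the last top and wrist pictures, judged by eye. The tool ended clear, with no force on it.

The only disagreement was between cameras: they differed by about 2–3 mm in the guard's position, close to the calibration error. I used the wrist camera for the press.

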